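# Nest the copper angle specimen on the expansion rig's rest

### The job

The next specimen for the expansion rig is the copper angle piece. Pick it up and nest it over the dark steel angle on the blue base plate, ridge over ridge with the legs lying together and the same overhang at both ends; set it down rather than dropping it. Leave the brass and the aluminium angle pieces where they lie.

Things in the scene. Friction and masses are not known exactly. Their poses are not given: they have to be found in the camera images.
- copper_angle: Copper, orange-brown, 0.16 kg. Angle section, legs 30 mm wide and 5 mm thick, 64 mm long, lying ridge up like a roof: 42 mm wide, 25 mm high, ends square-cut and upright. Origin: mid-length, under the ridge, at the level of its lower edges (on the table at the start). x along the ridge, z up; half a turn about z changes nothing. Grip it across its ends from above.
- brass_angle: Brass, yellow, a bystander. Angle section, legs 30 mm wide and 5 mm thick, 64 mm long, lying ridge up like a roof: 42 mm wide, 25 mm high, ends square-cut and upright. Origin: mid-length, under the ridge, at the level of its lower edges (on the table at the start). x along the ridge, z up; half a turn about z changes nothing.
- alu_angle: Aluminium, silver-grey, a bystander. Angle section, legs 30 mm wide and 5 mm thick, 64 mm long, lying ridge up like a roof: 42 mm wide, 25 mm high, ends square-cut and upright. Origin: mid-length, under the ridge, at the level of its lower edges (on the table at the start). x along the ridge, z up; half a turn about z changes nothing.
- rest: Rest, fixed: blue plate 140 (along x) by 90 by 12 mm; on its middle a dark steel angle, legs 30 by 5 mm, 48 mm long, ridge up, 37 mm above the table; four 4 mm high bolt heads at the corners. Origin: centre of the plate's underside; x along the ridge, z up. A piece nested and centred has its origin 19 mm above this one, x along x (either way round), 8 mm overhang at each end.
Mind the look-alikes: they are no part of the job. What is shaped like the copper_angle but green or purple is not meant.

How it is judged:
At the end, for the whole second after the job is handed in: Copper angle released and still on the steel angle: centred within 12 mm along and 8 mm across the ridge, origin 15 to 27 mm above the rest's origin, ridges parallel and upright within 10 degrees; brass and aluminium angles within 20 mm of where they started (x of copper_angle in the frame of rest between -0.012 and 0.012 m and y of copper_angle in the frame of rest between -0.008 and 0.008 m and z of copper_angle in the frame of rest between 0.015 and 0.027 m and angle between the x axis of copper_angle and the x axis of rest, either way round below 0.175 rad and angle between copper_angle's own z axis and vertical below 0.175 rad and contact force between copper_angle and rest above 0.2 N and linear speed of copper_angle below 0.02 m/s and angular speed of copper_angle below 0.2 rad/s and distance of each of brass_angle, alu_angle from where it was at the start of the episode below 0.02 m); the robot touches nothing.
It fails at once if the copper angle is dropped from more than about 25 mm above its seat (z of copper_angle in the frame of rest above 0.045 m and contact force between the fingers and copper_angle below 0.01 N and linear speed of copper_angle above 0.3 m/s).
It also fails if it takes over 40 s, if anything falls off the work surface, if the arm or the gripper's body presses on something with over 40 N, if the wrist force passes 120 N, or if a joint passes its speed limit or range.

### The arm

A 6-joint arm with a two-finger parallel gripper is mounted at the origin on the work surface. World frame = base frame: x ahead of the robot, y to its left, z up, the work surface at z = 0. Lengths are in m, angles in rad, forces in N, time in s.
With the tool pointing down it reaches from about 0.4 to 0.825 m from the base axis. Payload 7 kg.
Tool frame: the origin (TCP) lies midway between the tips of the shut fingers; the grasp point (between the pads) lies 19 mm behind it; z points along the fingers, x is the direction in which the jaws open and shut, and the axes are right-handed (so a half turn about z gives the same grasp; the last joint's range is limited). The gripper opens to 88 mm and grips with 3 to 60 N. Pads are 19 mm wide; open, the fingers measure 130 mm over their backs; the gripper's body (78 mm by 193 mm) begins 47 mm behind the grasp point.
Start: joints at [-1.045, 0.359, 0.012, 0, -1.224, -0.288], TCP at [0.159, -0.656, 0.227] pointing down, gripper open.
Joint ranges: [-3.07, 3.07], [-1.43, 2.12], [-1.02, 1.25], [-3.03, 1.67], [-3.05, -0], [-3.03, 3.03]. Speed limits (rad/s): [2.39, 2.39, 3.01, 3.14, 3.14, 3.14].

### API

Orientations are given as [roll, pitch, yaw] about the fixed x, y, z axes, in that order (R = Rz(yaw) Ry(pitch) Rx(roll)).
In Python, from station import status, eyes, workorder gives the robot as it stands.
- The arm moves only by the shell command python3 -m jog 'ROWS' [OPENING] [FORCE]. ROWS is JSON, a list of rows, each a list of 6 numbers: the shift along the world's x, y, z in mm, then the turn, a rotation vector about the world's x, y, z in rad. A call has 1 to 12 rows; each row shifts and turns the pose as measured when the row begins; what a row does not reach is not made up. A row lasts 1/10 s, in which the tool goes at most 50 mm and 8.59 degrees, less where a joint would pass 70% of its speed; a pose out of reach is approached as far as the arm can. A call with a gripper value outside its range is refused whole. OPENING is the opening, from 0 (shut) to 1 (fully open), set as the call begins (- or left out, the last holds). The fingers move at their own pace and stop on an object; FORCE is the grip in N (left out, the last holds). Time passes only in rows, so rows that do not move let the fingers close. It gives the time, the measured TCP pose, the force and the opening at its end, in the units of the state.
- status.get_state(): the state, without advancing time (a new reading comes with each control period).
- eyes.grab_frame(name): name is "scene" or "top" or "wrist"; returns the picture (400x640x3 uint8, blue, green, red); there is no depth.
- eyes.calibration(name): a dict with "camera_matrix" (3x3 intrinsics, pixels), "cam_to_world" (4x4, takes a point from camera to world coordinates); the wrist camera has in their place "hand_eye" (4x4, takes a point from camera to tool coordinates, whose origin is the TCP and whose axes are the tool frame's). Camera axes: x right, y up, looking along -z (the intrinsics and any distortion apply to the point x, -y, -z); pixel columns grow to the right and rows downward; lengths in m; the calibration is good to about 2 mm. A picture is of the moment at which its call begins: read the wrist's pose just before it. calibration takes no time and is no camera call.
- workorder.job_done(): hands the job in, once; it reports no verdict.
The state is a dict: "t": time; "q": joint angles; "qd": joint speeds; "joint_efforts": joint torques, N m; "eef_pos": TCP position; "ee_rot": TCP orientation; "force": force on the tool from outside, world axes, zero at the start; "moment": the same for the moment, N m; "width": finger opening in m.
Only numpy, scipy, OpenCV 4.12 (cv2) and the standard library are available. Lean on these libraries where they do the work, as an engineer would, in place of code of your own. Each camera call takes 0.05 s, during which the arm holds its last target. There are 200 camera calls.

## Working session

There is one attempt and no reset: what is moved stays moved. The work goes in short steps, Python scripts to look and compute and a shell command to move; the robot and the scene stay as the last step left them, time stands still between calls to the robot, and variables do not carry over. Pictures are saved under pics/ and viewed, about 8 in all and at most 12, crops included, and the job is handed in when it is done.

```bash
mkdir -p pics; ls
python3 - <<'E'
from station import status, eyes
import cv2,numpy as np
s=status.get_state();print(s['t'],s['eef_pos'],s['ee_rot'],s['width'],s['force'])
for n in("top","scene"):
    cv2.imwrite(f"pics/{n}0.png",eyes.grab_frame(n))
for n in("top","scene","wrist"):
    print(n,{k:np.round(v,4).tolist() if k!='x' else v for k,v in eyes.calibration(n).items()})
E
```

```text
pics
0.0 [ 0.15886923 -0.65552832  0.22561657] [-3.14145241e+00 -1.65679554e-03  1.80848512e+00] 0.087692779121362 [-0.58405933  0.53712286 -0.17894627]
top {'camera_matrix': [[450.6172, 0.0, 317.6434], [0.0, 450.6172, 193.7604], [0.0, 0.0, 1.0]], 'cam_to_world': [[-0.0202, 0.9961, -0.0864, 0.4273], [-0.9998, -0.0196, 0.0076, -0.0357], [0.0059, 0.0865, 0.9962, 0.8994], [0.0, 0.0, 0.0, 1.0]]}
scene {'camera_matrix': [[372.1215, 0.0, 315.6088], [0.0, 372.1215, 199.325], [0.0, 0.0, 1.0]], 'cam_to_world': [[0.1269, -0.8032, 0.582, 1.0302], [0.9918, 0.1126, -0.0609, -0.0747], [-0.0166, 0.585, 0.8109, 0.7636], [0.0, 0.0, 0.0, 1.0]]}
wrist {'camera_matrix': [[278.6981, 0.0, 321.7867], [0.0, 278.6981, 199.8146], [0.0, 0.0, 1.0]], 'hand_eye': [[1.0, 0.0011, -0.001, 0.0011], [0.0008, -0.9602, -0.2794, -0.0762], [-0.0012, 0.2794, -0.9602, -0.1585], [0.0, 0.0, 0.0, 1.0]]}
```

View pics/top0.png

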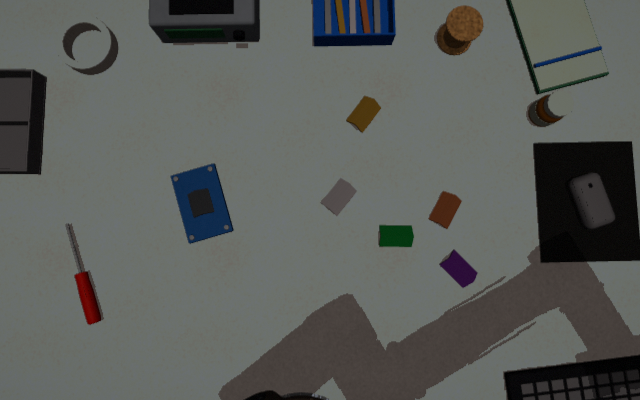

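View pics/scene0.png

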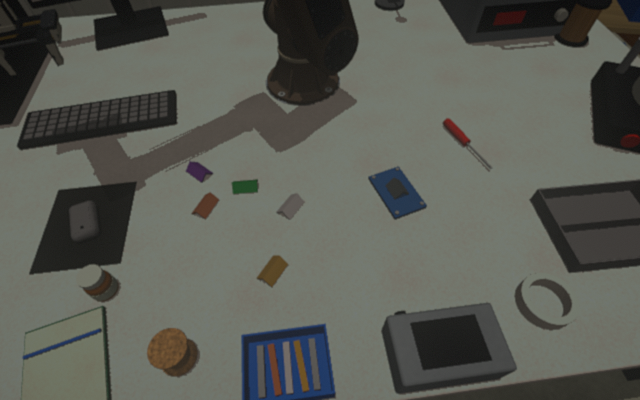

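Top view candidates: orange-brown (445,209), yellow brass (364,113), silver aluminium (339,196), green (396,236) and purple (458,268). The copper piece is the orange-brown one at (445,209). The rest is at (201,203). I'll confirm both in an enlarged crop.

Run:
```python
import cv2,numpy as np
im=cv2.imread("pics/top0.png")
a=im[180:240,410:490]; b=im[155:255,160:245]
g=lambda x,f:np.clip(cv2.resize(x,None,fx=f,fy=f,interpolation=cv2.INTER_CUBIC).astype(float)*1.8,0,255).astype(np.uint8)
A=g(a,5);B=g(b,4.5);H=max(A.shape[0],B.shape[0])
p=lambda x:cv2.copyMakeBorder(x,0,H-x.shape[0],0,4,cv2.BORDER_CONSTANT)
o=np.hstack([p(A),p(B)]);print(A.shape,B.shape,o.shape);cv2.imwrite("pics/crop1.png",o)
```

```text
(300, 400, 3) (450, 382, 3) (450, 790, 3)
```

View pics/crop1.png

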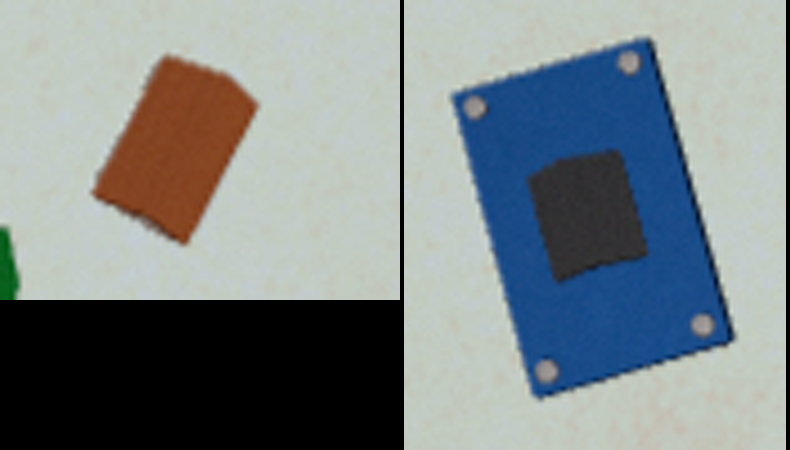

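The crop shows the orange-brown angle, ridge up, with lower corners at about (443,191), (461,201), (447,228) and (429,218). The rest's plate corners are clear too.

```bash
cat > h.py <<'E'
import numpy as np
from station import status, eyes
from scipy.spatial.transform import Rotation as R
def cam(n):
    c=eyes.calibration(n);K=np.array(c["camera_matrix"])
    if n!="wrist": return K,np.array(c["cam_to_world"])
    s=status.get_state();T=np.eye(4);T[:3,:3]=R.from_euler('xyz',s['ee_rot']).as_matrix();T[:3,3]=s['eef_pos']
    return K,T@np.array(c["hand_eye"])
def w(KT,uv,z):
    K,T=KT;d=np.linalg.inv(K)@[uv[0],uv[1],1];d=T[:3,:3]@[d[0],-d[1],-d[2]]
    return T[:3,3]+d*(z-T[2,3])/d[2]
def proj(KT,P):
    K,T=KT;p=T[:3,:3].T@(np.array(P)-T[:3,3]);q=K@[p[0],-p[1],-p[2]];return q[:2]/q[2]
def rect(KT,px,z,name):
    P=np.array([w(KT,u,z)[:2] for u in px]);e=np.roll(P,-1,0)-P
    a=e[1]-e[3];b=e[0]-e[2]
    print(name,"c",P.mean(0).round(4),"len",np.linalg.norm(e,axis=1).round(4),"ang e1",np.degrees(np.arctan2(a[1],a[0])).round(2),"ang e0",np.degrees(np.arctan2(b[1],b[0])).round(2))
E
python3 - <<'E'
from h import *
k=cam("top")
rect(k,[(x/5+409.6,y/5+179.6) for x,y in [(165,55),(258,105),(185,244),(95,193)]],0,"cu")
rect(k,[((x-404)/4.5+159.6,y/4.5+154.6) for x,y in [(453,94),(651,38),(734,340),(538,397)]],.012,"rest")
s=status.get_state();print(s['eef_pos'],s['ee_rot'])
E
```

```text
cu c [ 0.4689 -0.2962] len [0.042  0.0635 0.0409 0.0627] ang e1 150.43 ang e0 -120.34
rest c [0.4912 0.1862] len [0.09   0.1384 0.0882 0.1386] ang e1 -164.51 ang e0 -74.98
[ 0.15888493 -0.65558853  0.22572046] [-3.14146182e+00 -1.47469748e-03  1.80846642e+00]
```

Sizes match the given ones (copper 63 x 41.5 mm, plate 138 x 89 mm). Copper is at (0.469,-0.296) with its ridge at 150.4°. The rest is at (0.491,0.186) with its ridge at 195.5°. I'll go above the copper.

```bash
python3 -m jog '[[31,36,-5,0,0,0.082],[31,36,-5,0,0,0.082],[31,36,-5,0,0,0.082],[31,36,-5,0,0,0.082],[31,36,-5,0,0,0.082],[31,36,-5,0,0,0.082],[31,36,-5,0,0,0.082],[31,36,-5,0,0,0.082],[31,36,-5,0,0,0.082],[31,36,-5,0,0,0.082]]' 1 25
```

```text
t: 1.1
eef_pos: [0.4719, -0.2835, 0.1699]
ee_rot: [-3.14, -0.006, 2.65]
force: [1.4, -1.9, -0.7]
width: 0.0874
```

```bash
python3 -m jog '[[0,-10,0,0,0,0],[0,0,0,0,0,0]]'
python3 - <<'E'
from h import *
import cv2
s=status.get_state();print(s['eef_pos'],s['ee_rot'])
k=cam("wrist");im=eyes.grab_frame("wrist")
u=proj(k,[.469,-.296,0]);print(u)
x,y=[int(v) for v in u];x0,y0=max(0,x-100),max(0,y-75);print(x0,y0)
c=im[y0:y0+150,x0:x0+200]
cv2.imwrite("pics/w1.png",np.clip(cv2.resize(c,None,fx=4,fy=4,interpolation=cv2.INTER_CUBIC)*1.5,0,255).astype('uint8'))
E
```

```text
t: 1.3
eef_pos: [0.4756, -0.2881, 0.1687]
ee_rot: [-3.14, -0.008, 2.662]
force: [-0.8, 0.1, -0.6]
width: 0.0877
[ 0.47558808 -0.2881207   0.16870617] [-3.1401608  -0.00778338  2.66153558]
[321.25576258 175.46004742]
221 100
```

View pics/w1.png

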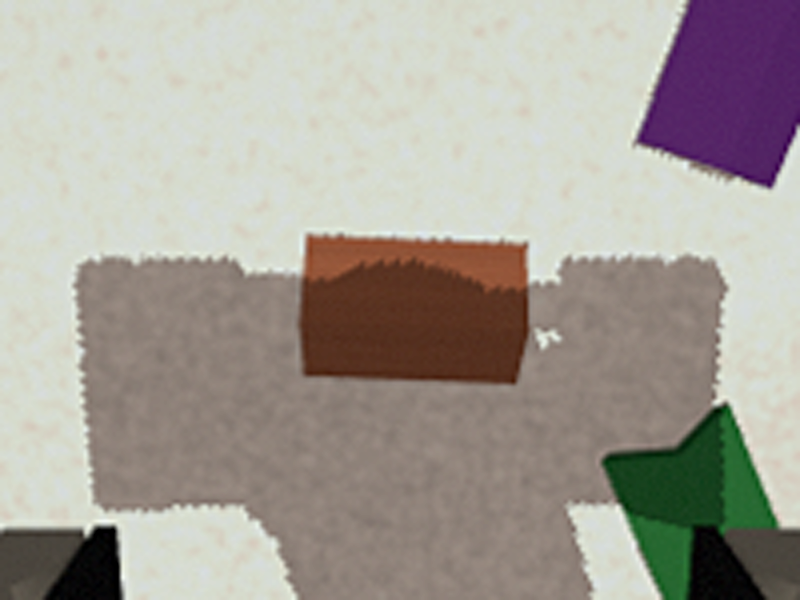

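The copper's lower corners in the crop are at (306,234), (527,242), (517,384) and (304,376). The green piece is close to the right finger, at (605,460) in the crop.

Run:
```python
from h import *
k=cam("wrist");f=lambda x,y:(x/4+220.6,y/4+99.6)
rect(k,[f(*p) for p in [(306,234),(304,376),(517,384),(527,242)]],0,"cu")
print("green tip",[w(k,f(*p),0).round(3) for p in [(605,460),(728,405)]])
s=status.get_state();print(s['eef_pos'],s['ee_rot'])
```

```text
cu c [ 0.4668 -0.2926] len [0.043  0.0648 0.0433 0.0649] ang e1 150.13 ang e0 60.13
green tip [array([ 0.436, -0.223,  0.   ]), array([ 0.395, -0.222,  0.   ])]
[ 0.47535917 -0.28814541  0.1686582 ] [-3.14048989 -0.00769983  2.660407  ]
```

```bash
python3 -m jog '[[-4,-3,-20,-0.002,-0.0035,-0.02],[-4,-3,-30,-0.002,-0.0035,-0.02],[0,0,-30,0,0,0],[0,0,-20,0,0,0],[0,0,-5,0,0,0],[0,0,0,0,0,0]]'
```

```text
t: 1.95
eef_pos: [0.4629, -0.2989, 0.0621]
ee_rot: [-3.141, 0.003, 2.606]
force: [0.2, -0.4, 0.6]
width: 0.0876
```

```bash
python3 -m jog '[[4,4,-10,0,-0.002,0.012],[0,0,-15,0,0,0],[0,0,0,0,0,0]]'
```

```text
t: 2.25
eef_pos: [0.4688, -0.296, 0.0387]
ee_rot: [3.14, 0.01, 2.617]
force: [0.1, -0.7, -0.9]
width: 0.0877
```

```bash
python3 -m jog '[[-1,2,-10,0.005,0.008,0.004],[0,0,-12,0,0,0],[0,0,-6,0,0,0],[0,0,0,0,0,0],[0,0,0,0,0,0]]'
```

```text
t: 2.75
eef_pos: [0.4696, -0.294, 0.0103]
ee_rot: [3.139, 0.003, 2.623]
force: [-0.3, -0.0, -0.1]
width: 0.0877
```

Run:
```python
from h import *
import cv2
for i in range(3): s=status.get_state();print(s['eef_pos'].round(4),s['ee_rot'].round(4))
cv2.imwrite("pics/w2.png",np.clip(eyes.grab_frame("wrist")[100:400]*1.5,0,255).astype('uint8'))
```

```text
[ 0.4696 -0.294   0.0103] [3.1388e+00 3.0000e-03 2.6230e+00]
[ 0.4696 -0.294   0.0103] [3.1388e+00 3.0000e-03 2.6230e+00]
[ 0.4696 -0.294   0.0103] [3.1388e+00 3.0000e-03 2.6230e+00]
```

View pics/w2.png

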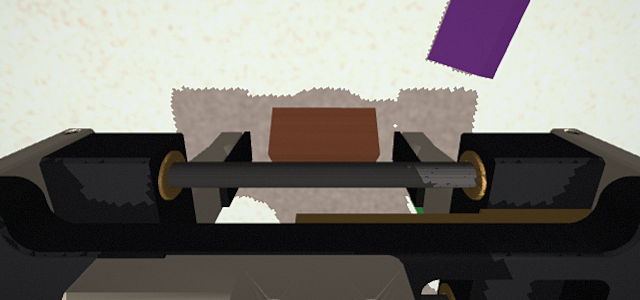

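The copper sits between the fingers. Its far lower edge is at (272..376, 207 full-frame) and its ridge ends are near (268,252) and (380,252). I'll check the offset in the tool frame.

Run:
```python
from h import *
k=cam("wrist");s=status.get_state();Rm=R.from_euler('xyz',s['ee_rot']).as_matrix()
for u,z in [((272,207),0),((376,207),0),((268,253),.025),((380,253),.025)]:
    p=w(k,u,z);print(p.round(4),(Rm.T@(p-s['eef_pos'])).round(4))
```

```text
[ 0.4855 -0.3273  0.    ] [-0.0303 -0.0211  0.0104]
[ 0.428  -0.2945  0.    ] [ 0.0359 -0.0211  0.0102]
[ 0.4942 -0.3098  0.025 ] [-0.0293 -0.0016 -0.0145]
[ 0.4388 -0.2782  0.025 ] [ 0.0345 -0.0016 -0.0147]
```

```bash
python3 -m jog '[[-2,1,-5,0.001,0.002,0],[0,0,-1,0,0,0],[0,0,0,0,0,0]]' && python3 -m jog '[[0,0,0,0,0,0],[0,0,0,0,0,0],[0,0,0,0,0,0],[0,0,0,0,0,0],[0,0,0,0,0,0],[0,0,0,0,0,0]]' 0.5 25
```

```text
t: 3.1
eef_pos: [0.4678, -0.293, 0.0046]
ee_rot: [3.139, 0.002, 2.623]
force: [0.2, 0.1, -0.1]
width: 0.0875
t: 3.7
eef_pos: [0.4681, -0.2931, 0.005]
ee_rot: [3.138, 0.003, 2.623]
force: [0.9, -0.7, -0.8]
width: 0.0634
```

```bash
python3 -m jog '[[0,0,5,0,0,0],[0,0,15,0,0,0],[0,0,25,0,0,0],[0,0,30,0,0,0],[0,0,20,0,0,0],[0,0,0,0,0,0]]'
python3 - <<'E'
from h import *
import cv2
s=status.get_state();print(s['eef_pos'],s['ee_rot'],s['width'],s['force'])
cv2.imwrite("pics/w3.png",np.clip(eyes.grab_frame("wrist")[100:400]*1.5,0,255).astype('uint8'))
E
```

```text
t: 4.3
eef_pos: [0.4654, -0.2923, 0.1028]
ee_rot: [3.14, -0.003, 2.622]
force: [0.9, -0.2, -1.3]
width: 0.0637
[ 0.46537975 -0.2923427   0.1027874 ] [ 3.13953624e+00 -2.60572793e-03  2.62228324e+00] 0.0636705432033474 [ 0.87428524 -0.24815221 -1.28418843]
```

View pics/w3.png

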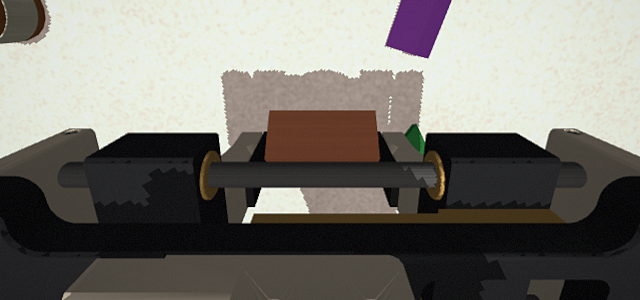

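The copper is held level between the pads, with its far lower edge at full-frame row ~210 and columns 268-378. I'll carry it across to the rest.

```bash
python3 -m jog '[[2,20,0,0,0,0.035],[2,40,0,0,0,0.07],[2,43,0,0,0,0.072],[2,43,0,0,0,0.072],[2,43,0,0,0,0.072],[2,43,0,0,0,0.072],[2,43,0,0,0,0.072],[2,43,0,0,0,0.072],[2,43,0,0,0,0.072],[2,40,0,0,0,0.072],[2,25,0,0,0,0.04],[0,0,0,0,0,0]]'
python3 - <<'E'
from h import *
import cv2
s=status.get_state();print(s['eef_pos'],s['ee_rot'],s['width'])
k=cam("wrist");im=eyes.grab_frame("wrist")
Rm=R.from_euler('xyz',s['ee_rot']).as_matrix()
for u in [(268,210),(378,210)]:
    print((Rm.T@(w(k,u,s['eef_pos'][2]-.005)-s['eef_pos'])).round(4))
c=np.cos(.2705);n=np.sin(.2705);Q=np.array([[c,-n],[n,c]])
for a in [(.07,.045),(.07,-.045),(-.07,.045),(-.07,-.045)]: print(proj(k,[*(Q@a+[.4912,.1862]),.012]).round(1))
cv2.imwrite("pics/w4.png",np.clip(im*1.5,0,255).astype('uint8'))
E
```

```text
t: 5.55
eef_pos: [0.4757, 0.1485, 0.0874]
ee_rot: [-3.139, -0.023, -2.916]
force: [0.2, 0.2, -2.0]
width: 0.0634
[0.47570915 0.1484658  0.08738427] [-3.1386593  -0.02271218 -2.91640055] 0.06340425577756868
[-0.0324 -0.0202  0.0043]
[ 0.0356 -0.0197  0.0059]
[223.6 288.7]
[208.6 198.1]
[369.8 280.9]
[370.  189.9]
```

View pics/w4.png

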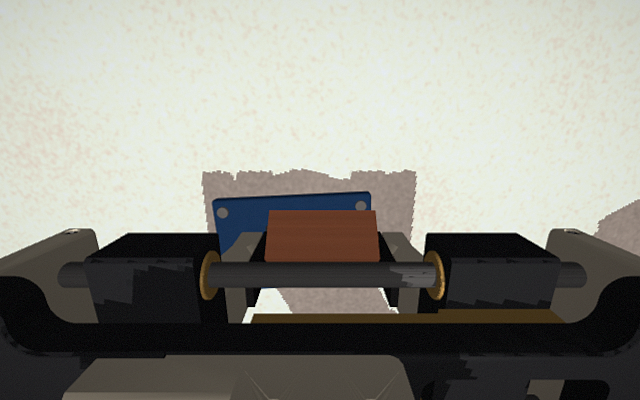

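The rest's far plate corners show at (213,199) and (370,192), against predicted (209,198) and (370,190). That agrees within about 2 mm. I'll align over it.

```bash
python3 -m jog '[[8,18,0,0.003,-0.011,0.022],[6,17,0,0.002,-0.009,0.02],[0,0,0,0,0,0],[0,0,0,0,0,0]]'
```

```text
t: 6.0
eef_pos: [0.4879, 0.1813, 0.0843]
ee_rot: [-3.136, -0.007, -2.877]
force: [-0.3, -1.3, -1.8]
width: 0.0636
```

```bash
python3 -m jog '[[3,5,-8,0.007,-0.005,0.006],[0,0,-8,0,0,0],[0,0,0,0,0,0],[0,0,0,0,0,0]]'
python3 - <<'E'
from h import *
import cv2
s=status.get_state();print(s['eef_pos'],s['ee_rot'],s['width'],s['force'])
for n,c in (("top",.4912),("scene",.4912)):
    k=cam(n);im=eyes.grab_frame(n);u=proj(k,[.491,.186,.03]).astype(int);print(n,u)
    if n=="scene": cv2.imwrite("pics/s5.png",np.clip(cv2.resize(im[u[1]-60:u[1]+60,u[0]-80:u[0]+80],None,fx=5,fy=5,interpolation=cv2.INTER_CUBIC)*1.8,0,255).astype('uint8'))
E
```

```text
t: 6.4
eef_pos: [0.4906, 0.1848, 0.0662]
ee_rot: [3.141, -0.002, -2.873]
force: [-0.2, 0.3, -1.5]
width: 0.0639
[0.49058098 0.18483461 0.06623332] [ 3.14127816e+00 -1.65417038e-03 -2.87307160e+00] 0.06389092118087894 [-0.17971234  0.28553167 -1.49222172]
top [199 202]
scene [397 185]
```

View pics/s5.png

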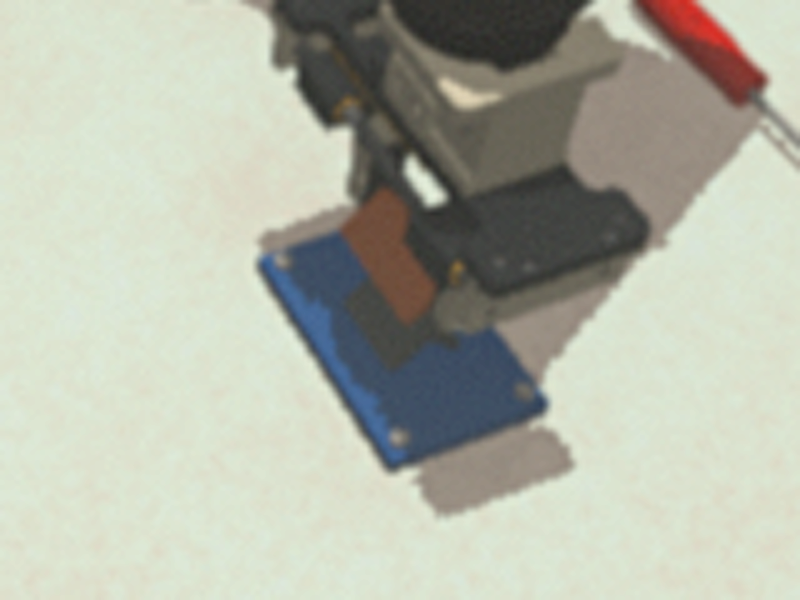

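The copper hangs parallel just above the steel angle and looks aligned. I'll lower it gently.

```bash
python3 -m jog '[[0,1,-8,0,0,0],[0,0,-10,0,0,0],[0,0,-8,0,0,0],[0,0,-5,0,0,0],[0,0,0,0,0,0],[0,0,0,0,0,0]]'
```

```text
t: 7.1
eef_pos: [0.4904, 0.1858, 0.0325]
ee_rot: [3.141, -0.002, -2.873]
force: [0.7, 0.0, -1.7]
width: 0.0635
```

```bash
python3 -m jog '[[0,0,-3,0,0,0],[0,0,-2,0,0,0],[0,0,0,0,0,0]]'; python3 -m jog '[[0,0,-1.5,0,0,0],[0,0,0,0,0,0]]'
```

```text
t: 7.4
eef_pos: [0.4908, 0.1861, 0.0276]
ee_rot: [3.141, -0.001, -2.873]
force: [0.1, -0.3, -2.1]
width: 0.064
t: 7.6
eef_pos: [0.4913, 0.1867, 0.0269]
ee_rot: [3.14, 0.001, -2.873]
force: [0.5, 0.0, -1.4]
width: 0.0632
```

```bash
python3 -m jog '[[0,0,-2,0,0,0],[0,0,0,0,0,0]]'; python3 -m jog '[[0,0,-1.5,0,0,0],[0,0,0,0,0,0]]'
```

```text
t: 7.8
eef_pos: [0.4919, 0.1877, 0.0262]
ee_rot: [3.139, 0.003, -2.872]
force: [0.3, 0.3, -1.4]
width: 0.0638
t: 8.0
eef_pos: [0.4924, 0.1884, 0.0255]
ee_rot: [3.138, 0.004, -2.872]
force: [-0.2, -0.7, -1.9]
width: 0.0639
```

```bash
python3 -m jog '[[-1,-2,-2,0,0,0],[0,0,0,0,0,0]]'; python3 -m jog '[[0,0,-2,0,0,0],[0,0,0,0,0,0]]'
```

```text
t: 8.2
eef_pos: [0.4928, 0.1887, 0.0256]
ee_rot: [3.136, 0.009, -2.871]
force: [0.1, -0.2, -2.5]
width: 0.0633
t: 8.4
eef_pos: [0.4933, 0.1895, 0.0245]
ee_rot: [3.135, 0.011, -2.87]
force: [-2.7, 1.4, 0.0]
width: 0.0634
```

```bash
python3 -m jog '[[-2,-3,1,-0.009,0.009,0],[0,0,0,0,0,0]]'
```

```text
t: 8.6
eef_pos: [0.4923, 0.1877, 0.0257]
ee_rot: [3.14, 0.002, -2.87]
force: [-2.3, 2.3, 3.5]
width: 0.0638
```

Contact pushes the tool toward +y, so the seat lies slightly further to +y. I'll follow it.

```bash
python3 -m jog '[[0,2,-1,0,0,0],[0,0,0,0,0,0]]'; python3 -m jog '[[0,1,-1,0,0,0],[0,0,0,0,0,0]]'
```

```text
t: 8.8
eef_pos: [0.4921, 0.1894, 0.0241]
ee_rot: [3.141, 0.001, -2.87]
force: [-1.9, 3.0, 3.3]
width: 0.0637
t: 9.0
eef_pos: [0.4921, 0.1893, 0.0242]
ee_rot: [-3.141, -0.0, -2.87]
force: [-1.1, 3.0, -2.5]
width: 0.064
```

The height now matches the seat (TCP 24 mm) with low forces. I'll release.

```bash
python3 -m jog '[[0,0,0,0,0,0],[0,0,0,0,0,0],[0,0,0,0,0,0],[0,0,0,0,0,0],[0,0,0,0,0,0],[0,0,0,0,0,0]]' 1; python3 -m jog '[[0,0,5,0,0,0],[0,0,15,0,0,0],[0,0,30,0,0,0],[0,0,40,0,0,0],[0,0,40,0,0,0],[0,0,0,0,0,0]]'
python3 - <<'E'
from h import *
import cv2
s=status.get_state();print(s['eef_pos'],s['ee_rot'],s['width'],s['force'])
k=cam("wrist");im=eyes.grab_frame("wrist");u=proj(k,[.492,.188,.03]).astype(int);x0,y0=max(0,u[0]-100),max(0,u[1]-75);print(x0,y0)
cv2.imwrite("pics/w6.png",np.clip(cv2.resize(im[y0:y0+150,x0:x0+200],None,fx=4,fy=4,interpolation=cv2.INTER_CUBIC)*1.5,0,255).astype('uint8'))
E
```

```text
t: 9.6
eef_pos: [0.4916, 0.1882, 0.0231]
ee_rot: [-3.139, -0.002, -2.87]
force: [-0.3, 0.3, -0.4]
width: 0.0878
t: 10.2
eef_pos: [0.4904, 0.1868, 0.1583]
ee_rot: [-3.137, -0.005, -2.87]
force: [0.5, 0.1, 0.3]
width: 0.0874
[0.49036514 0.18678447 0.15834875] [-3.13717586 -0.00497523 -2.86974473] 0.08736808455471887 [0.50929959 0.08622625 0.34115008]
218 117
```

View pics/w6.png

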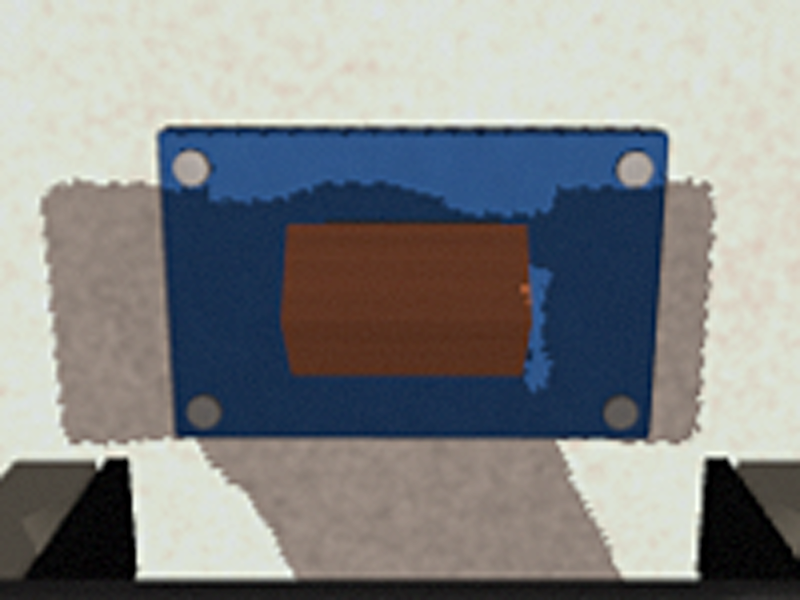

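The copper lies square on the rest. Its lower corners are at (287,224), (527,224), (524,376) and (292,376), and the plate corners at (157,130), (667,130), (650,437) and (175,437).

Run:
```python
from h import *
k=cam("wrist");f=lambda x,y:(x/4+217.6,y/4+116.6)
C=[(287,224),(292,376),(524,376),(527,224)];P=[(157,130),(175,437),(650,437),(667,130)]
rect(k,[f(*p) for p in P],.012,"rest");rect(k,[f(*p) for p in C],.019,"cu")
m=lambda Q,z:np.mean([w(k,f(*p),z)[:2] for p in Q],0)
d=m(C,.019)-m(P,.012);a=np.radians(15.5);print("rel along/across mm",1e3*(d@[np.cos(a),np.sin(a)]),1e3*(d@[-np.sin(a),np.cos(a)]))
```

```text
rest c [0.4882 0.1867] len [0.088  0.1379 0.0883 0.137 ] ang e1 -164.63 ang e0 105.52
cu c [0.4892 0.1887] len [0.0429 0.0648 0.043  0.0644] ang e1 -164.64 ang e0 105.72
rel along/across mm 1.4341050615006552 1.6526781867144171
```

Measured offsets are 1.4 mm along and 1.7 mm across, with the ridges parallel. I'll check the bystanders by template match and hand in.

Run:
```python
from h import *
from station import workorder
import cv2
a=cv2.imread("pics/top0.png");b=eyes.grab_frame("top");ok=True
for n,(x,y) in dict(brass=(364,113),alu=(339,196)).items():
    t=a[y-22:y+22,x-22:x+22];r=cv2.matchTemplate(b[y-50:y+50,x-50:x+50],t,cv2.TM_CCOEFF_NORMED);_,v,_,l=cv2.minMaxLoc(r);print(n,v,l[0]-28,l[1]-28);ok&=max(abs(l[0]-28),abs(l[1]-28))<4
s=status.get_state();print(s['t'],s['force'])
if ok: print(workorder.job_done())
```

```text
brass 0.9995392560958862 0 0
alu 0.9988693594932556 0 0
10.3 [-0.76546862  0.48321428  0.36981339]
the job is handed in; nothing more can be done
None
```

I picked up the copper angle, gripping it across its ends, carried it to the rest and lowered it until it touched. Then I released it on the steel angle, moved the arm clear and handed the job in at t = 10.3 s; no verdict is reported.

**Last checks**
- **Position:** the final wrist picture puts the copper about 1.4 mm along and 1.7 mm across from the plate centre. The ridges are parallel within 0.1°.
- **Height:** the tool was at 24 mm just before release, which matches the seat. I did not measure the copper's height directly after release.
- **Bystanders:** the brass and aluminium pieces had moved 0 pixels in the top camera, and the tool was clear of everything.

**Disagreement:** the first touch came about 2–3 mm to one side of the rest position measured from above. Side forces reached about 3 N, so I moved 2–3 mm toward +y to follow the seat before letting go.

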